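Close the sticky dust case over a case holder

ROBOT

A 6-joint arm with a two-finger parallel gripper is mounted at the origin on a cart in front of the work surface, level with it; the furniture and walls round the work are solid. World frame = base frame: x ahead of the robot, y to its left, z up, the work surface at z = 0. Lengths are in m, angles in degrees, forces in N, time in s.
With the tool pointing down it reaches from about 0.325 to 0.75 m from the base axis. Payload 7.6 kg.
Tool frame: the origin (TCP) lies at the very end of the fingers, on their centre line; the grasp point (between the pads) lies 19 mm behind it; z points along the fingers, y is the line along which they close (so a half turn about z gives the same grasp; the last joint's range is limited). The gripper opens to 85 mm and grips with 20 to 120 N. Pads are 22 mm wide; open, the fingers measure 114 mm over their backs; the gripper's body (76 mm by 85 mm) begins 54 mm behind the grasp point. The pads swing forward as they close: fully open they stand 13 mm farther back than shut.
Start: joints at [-72.897, 2.991, 80.254, -0, 96.75, -4.028], TCP at [0.189, -0.49, 0.231] pointing down, gripper open.
Joint ranges: [-166.34, 166.34], [-52.06, 124.39], [6.96, 135.62], [-60.46, 240.46], [14.63, 156.25], [-167.68, 167.68]. Speed limits (degrees/s): [147.25, 147.25, 172.46, 180, 180, 180].

INTERFACE

Orientations are given as a 3x3 rotation matrix whose columns are the frame's x, y, z axes.
In Python, from cell import env gives the robot as it stands. The module is installed in compiled form; this text tells all that it offers.
- The arm moves only by the tool arm_command, never from a script. Its argument "motion" is text: rows parted by semicolons, each of 7 numbers parted by spaces: the shift along the world's x, y, z in mm, then the turn, a rotation vector about the world's x, y, z in degrees, then the closure in counts, from 0 (fully open) to 255 (shut). In form: tx ty tz wx wy wz claw; .... A call has 1 to 12 rows; each row shifts and turns the commanded pose from where the row before left it; what a row does not reach is not made up. A row lasts 1/8 s, in which the tool goes at most 62.5 mm and 10.7 degrees, less where a joint would pass 70% of its speed; a pose out of reach is approached as far as the arm can. A call is refused whole if a number of a shift passes 62.5 or a number of a turn 10.7, either way. A call with a gripper value outside its range is refused whole. The fingers move at their own pace and stop on an object; the grip force is fixed at half the most. Time passes only in rows, so rows that do not move let the fingers close. It gives the time, the measured TCP pose, the force, the opening and the grip force at its end, in the units of the state.
- env.state(): the state, without advancing time (a new reading comes with each control period).
- env.capture(name): name is "side" or "top" or "wrist"; returns a dict with "img" (420x560x3 uint8, blue, green, red), "range_z" (420x560 float32, m along the optical axis (not along the pixel's ray), 0 where there is no reading), "camera_matrix" (3x3 intrinsics, pixels), "dist" ([k1, k2, p1, p2, k3] as OpenCV has them; the pictures are not rectified), "R" (3x3) and "t" (3): a world point X has camera coordinates R X + t; the wrist camera has in their place "hand_eye" (4x4, takes a point from camera to tool coordinates, whose origin is the TCP and whose axes are the flange's). Camera axes: x right, y down, z forward; pixel columns grow to the right and rows downward; lengths in m; the calibration is good to about 2 mm. A picture is of the moment at which its call begins: read the wrist's pose just before it.
- env.job_done(): hands the job in; it is judged then, once.
Trained networks look in a picture, given as the dict that the camera call returned (one of the last four; its "shot" number tells which), for a name from the list of things; names that differ only in an ending like _2 or _b are one class to them, and where a whole thing is asked for, a point or a joint stands for the part that bears it (a point fixed in the world has none). Each returns a list of dicts, best first, with "confidence" (0 to 1); they miss things now and then, are a little off and sometimes report something else, mostly with a low value. They report only what shows in the picture. A call takes as long as a camera call. They do not tell look-alikes from the thing itself.
- env.spot_in(query, picture): "at" ([x, y, z] in m, in world coordinates, good to about 4 mm: the middle of the surface that is visible of it).
- env.mark_of(query, picture): "at" ([x, y, z] in m, in world coordinates, good to about 4 mm: a listed point, or the origin of a listed thing).
The state is a dict: "time_s": time; "joint_positions": joint angles; "joint_velocities": joint speeds; "joint_torque": joint torques, N m; "eef_pos": TCP position; "eef_rot": TCP orientation; "ft_force": force on the tool from outside, world axes, zero at the start; "moment": the same for the moment, N m; "finger_gap": finger opening in m; "grip_force": force on a finger pad.
Only numpy, scipy, OpenCV 4.12 (cv2) and the standard library are available. Lean on these libraries where they do the work, as an engineer would, in place of code of your own. Each camera call takes 0.05 s, during which the arm holds its last target. There are 200 camera calls.

TASK

Take the round steel case holder from the front left of the bench and stand it on the felt floor of the dust case, in the open well behind the cover, then close the case: push the clear sliding cover fully home at both ends and finish with one firm press of about 10 N, held for half a second, to bed it on the rubber dust seal. The cover is wide and sticks in its tracks: work it back by its two finger pegs, a little at one end and a little at the other, and ease off when it binds; never push it with more than 15 N. Leave the other things where they are.

Things in the scene. Friction and masses are not known exactly. Their poses are not given: they have to be found in the camera images.
- dust_case: Low dark wooden dust case, fixed, 195 (x) x 250 (y) x 46 mm high. Origin on the bench (z = 0) under it; z up, +x to its back, +y to its left. Its rear half is the well: felt floor at z = 7 mm, x = -8 to +85, y = -114 to +114 mm. The front half is a solid deck, where the cover parks under a wooden hand rest (x = -100 to -18, y = -66 to +66 mm, top z = 52 mm); the rim is at z = 46 mm
- back_stop (a point): Middle of the home stop: rubber dust seal on the inner face of the case's back wall (x = +85 mm in the case's frame), given at the top of the rear lip, z = 46 mm. The seal gives less than 1 mm. The lip, 2 mm thick, overhangs the well by 4 mm; the cover's far edge goes under it. At the start the well is open over 60 to 67 mm between this stop and the cover's far edge
- cover: Loose sliding cover, clear with steel edging, 100 (x) x 230 (y) x 5 mm, 0.32 kg, held down in side tracks with 5 to 7.5 mm total side play. Origin mid underside, 37 mm over the bench; fully home: x = +35 mm, square, in the case frame. Drags with 2 to 5 N. Pushed at one end only it turns 0.04 to 0.1 rad and locks; pushing the other end, perhaps harder, frees it. Over 15 N from the hand is forcing
- cover_left (a point): Top centre of the left (+y) finger peg: upright steel pin, 10 mm in diameter, from the cover (42 mm over the bench) up to 66 mm. It stands 42 mm in front of the cover's middle and 95 mm left of it. Fully home: x = -7 mm in the case's frame. Push on its front (-x) side; fingertips in front of it must stay above the rim, z = 46 mm
- cover_right (a point): The same for the right (-y) finger peg, 95 mm right of the cover's middle. When the cover is locked askew the two pegs differ by about 8 to 19 mm along the track
- case_holder: Turned grey steel case holder, a round puck about 39 mm in diameter with a stepped top, 23 mm high, with one side screw that sticks out 3 mm at its own -y side; 90 g. Origin in the middle of its underside, z up; it stands on the bare bench (z = 0) at the left front
- tweezers: Steel tweezers lying along the bench's front edge, bystander
- loupe: Black eye loupe standing on the mat left of the case, bystander
- driver: Small screwdriver lying along the bench's front edge, bystander
- oil_bottle: Small brown oil bottle at the right front, bystander
- oil_cup: Small black oil cup at the right front, bystander
- movement_holder: Small brass and black movement vise on the mat behind the lamp's foot, bystander
Not all that is in view belongs to the job. Leave any red look-alike of the case_holder alone.

How it is judged:
By the outcome, as a careful person would: the job done as asked, in the order asked, and still so for the second after the job is handed in, with the robot touching nothing.
It also fails if it takes over 72 s, if anything falls off the work surface, if the arm or the gripper's body presses on something with over 40 N, if the wrist force passes 120 N, or if a joint passes its speed limit or range.

## Working session

There is one attempt and no reset: what is moved stays moved. The work goes in short steps, Python scripts to look and compute and a tool call to move; the robot and the scene stay as the last step left them, time stands still between calls to the robot, and variables do not carry over. Pictures are saved under pics/ and viewed, at most 10 in all, crops included, and the job is handed in when it is done.

Besides the shell and the picture viewer there is one more tool, called after "Call:" in YAML: its name, and indented under it one key for each argument. arm_command: Moves the arm, as the interface text tells. Its arguments: {"type":"object","properties":{"motion":{"type":"string"}},"required":["motion"]}

```bash
mkdir -p pics; cat > h.py <<'E'
from cell import env
import numpy as np, cv2
np.set_printoptions(precision=4,suppress=True)
def show(c,names):
    for n in names:
        for f in ('mark_of','spot_in'):
            try: r=getattr(env,f)(n,c)
            except Exception as e: print(n,f,e); continue
            print(n,f,[(np.round(d['at'],4).tolist(),round(d['confidence'],2)) for d in r[:3]])
def px(c,P):
    P=np.array(P,float).reshape(-1,3)
    return cv2.projectPoints(P,cv2.Rodrigues(np.array(c['R']))[0],np.array(c['t'],float),np.array(c['camera_matrix']),np.array(c['dist'],float))[0].reshape(-1,2)
def world(c,u,v,z=None):
    K=np.array(c['camera_matrix']);R=np.array(c['R']);t=np.array(c['t'])
    p=cv2.undistortPoints(np.array([[[u,v]]],float),K,np.array(c['dist'],float))[0,0]
    r=np.array([p[0],p[1],1.])
    if z is None: d=float(np.median(c['range_z'][int(v)-1:int(v)+2,int(u)-1:int(u)+2])); return R.T@(r*d-t)
    o=-R.T@t; w=R.T@r; return o+w*(z-o[2])/w[2]
E
python3 - <<'E'
from h import *
s=env.state();print(s['eef_pos'],s['eef_rot'],s['finger_gap'],s['time_s'])
t=env.capture('top');sd=env.capture('side')
cv2.imwrite('pics/top.png',t['img']);cv2.imwrite('pics/side.png',sd['img'])
print('TOP');show(t,['dust_case','back_stop','cover','cover_left','cover_right','case_holder','loupe'])
print('SIDE');show(sd,['dust_case','back_stop','cover_left','cover_right','case_holder'])
E
```

```text
[ 0.1892 -0.4894  0.2305] [[ 0.9327  0.3605 -0.0005]
 [ 0.3605 -0.9327  0.0015]
 [ 0.0001 -0.0016 -1.    ]] 0.08579432559113682 0.0
TOP
dust_case mark_of [([0.5955, -0.1103, -0.0016], 0.93)]
dust_case spot_in [([0.6134, -0.1225, 0.0445], 0.76)]
back_stop mark_of [([0.6808, -0.1288, 0.0488], 0.59)]
back_stop spot_in [([0.6113, -0.1219, 0.0472], 0.89)]
cover mark_of [([0.5637, -0.1083, 0.0359], 0.95)]
cover spot_in [([0.5769, -0.1175, 0.0386], 0.61)]
cover_left mark_of [([0.5431, -0.0034, 0.069], 0.89)]
cover_left spot_in [([0.5799, -0.112, 0.0418], 0.63)]
cover_right mark_of [([0.5011, -0.1911, 0.0654], 0.72)]
cover_right spot_in [([0.5805, -0.1123, 0.0394], 0.71)]
case_holder mark_of [([0.6545, 0.2455, 0.0005], 0.62), ([0.443, 0.1068, -0.0018], 0.56), ([0.4745, 0.2146, 0.0001], 0.51)]
case_holder spot_in [([0.4469, 0.1022, 0.0139], 0.82), ([0.4703, 0.2123, 0.0165], 0.66), ([0.6485, 0.2476, 0.0182], 0.66)]
loupe mark_of [([0.6277, 0.1585, 0.0066], 0.75), ([0.7159, 0.2368, -0.0004], 0.59), ([0.415, -0.1875, 0.0053], 0.27)]
loupe spot_in [([0.6245, 0.1532, 0.0316], 0.67)]
SIDE
dust_case mark_of [([0.596, -0.1119, 0.0014], 0.79)]
dust_case spot_in [([0.5745, -0.1802, 0.0351], 0.8)]
back_stop mark_of [([0.6809, -0.1224, 0.0458], 0.73)]
back_stop spot_in [([0.5778, -0.1776, 0.0363], 0.92)]
cover_left mark_of [([0.542, -0.0036, 0.0655], 0.65)]
cover_left spot_in [([0.5817, -0.1606, 0.0447], 0.69), ([0.5743, -0.1763, 0.0367], 0.6)]
cover_right mark_of [([0.5024, -0.1891, 0.0707], 0.78)]
cover_right spot_in [([0.5787, -0.1606, 0.0448], 0.64)]
case_holder mark_of [([0.4135, -0.1823, -0.0023], 0.72), ([0.6571, 0.2476, 0.0079], 0.39)]
case_holder spot_in []
```

View pics/top.png

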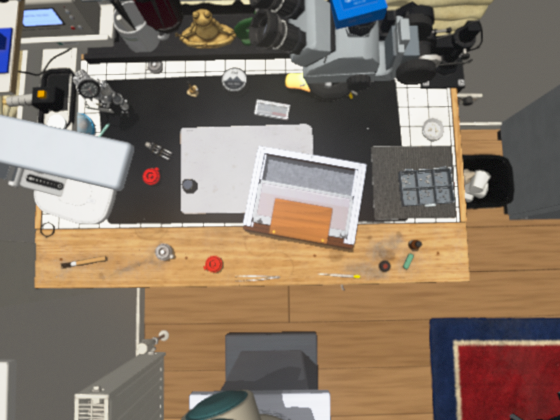

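View pics/side.png

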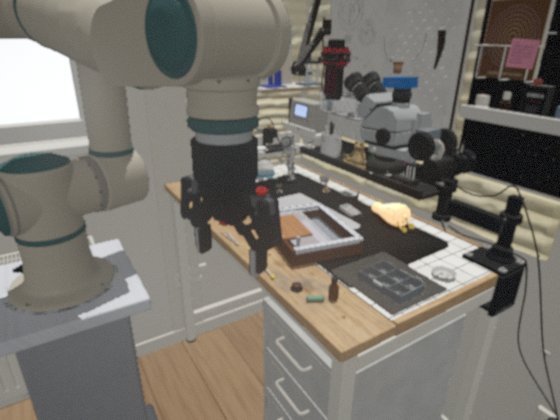

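The top view shows three candidates: grey puck at (164,253), red puck at (213,264) and red puck at (151,176). The grey one at the left front on bare wood fits the description, and the reds are look-alikes. The case is at about (305,197), with pegs at the ends of the hand rest. I'll enlarge to confirm.

```bash
python3 - <<'E'
from h import *
t=env.capture('top');im=t['img']
a=cv2.resize(im[228:278,134:234],None,fx=5.6,fy=5.6,interpolation=cv2.INTER_CUBIC)
b=cv2.resize(im[140:255,235:375],None,fx=4,fy=4,interpolation=cv2.INTER_CUBIC)[:, :560]
b=cv2.resize(im[142:252,235:375],(400,314),interpolation=cv2.INTER_CUBIC)
b=cv2.resize(b,(400,314))
c=np.zeros((594,560,3),np.uint8);c[:280,:560]=a[:280,:560];c[280:594,:400]=b
cv2.imwrite('pics/crop1.png',c)
print(px(t,[[.4745,.2146,.02],[.443,.107,.02]]))
print(world(t,164,252,.02), world(t,164,252))
# rim pixels by height
h,w=t['range_z'].shape
uu,vv=np.meshgrid(np.arange(w),np.arange(h))
K=np.array(t['camera_matrix']);p=cv2.undistortPoints(np.stack([uu,vv],-1).reshape(-1,1,2).astype(float),K,np.array(t['dist'],float)).reshape(h,w,2)
z=t['range_z'];X=np.stack([p[...,0]*z,p[...,1]*z,z],-1)
W=(X-np.array(t['t']))@np.array(t['R'])
m=(W[...,2]>.035)&(W[...,2]<.06)&(z>0)&(W[...,0]>.46)&(W[...,0]<.73)&(W[...,1]>-.28)&(W[...,1]<.06)
n,l,st,ce=cv2.connectedComponentsWithStats(m.astype(np.uint8));i=1+np.argmax(st[1:,4]);P=W[l==i][:,:2]
print(len(P));r=cv2.minAreaRect((P*1000).astype(np.float32));print(r);print(cv2.boxPoints(r))
# holder blob
m=(W[...,2]>.012)&(W[...,2]<.035)&(abs(W[...,0]-.472)<.04)&(abs(W[...,1]-.213)<.04);print(m.sum(),W[m].mean(0),W[m].min(0),W[m].max(0))
E
```

```text
[[163.6662 250.9135]
 [210.2821 264.1162]]
[0.472  0.2138 0.02  ] [0.4722 0.2155 0.0145]
6837
((592.2766723632812, -110.54693603515625), (251.63560485839844, 196.06942749023438), 78.89481353759766)
[[ 471.8438 -215.1263]
 [ 664.2418 -252.8914]
 [ 712.7096   -5.9676]
 [ 520.3115   31.7975]]
202 [0.4729 0.2159 0.0181] [0.456  0.1964 0.0122] [0.4907 0.2343 0.0245]
```

View pics/crop1.png

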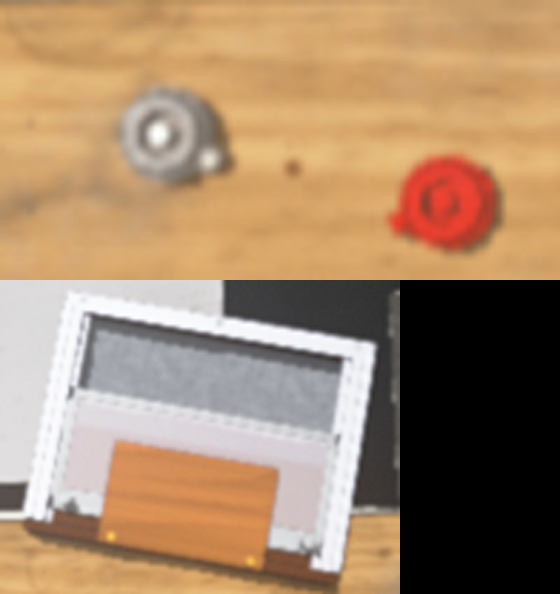

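The crop confirms the grey puck (170,135), whose screw points right and down at (215,158). The red look-alike is at (440,200) and stays put. The cover pegs show at the cover's front corners. The case yaw comes out at about -11.1°. Now I'll approach the grey puck.

Call:
arm_command:
  motion: "22 55 -3 0 0 1.8 0; 22 55 -3 0 0 1.8 0; 22 55 -3 0 0 1.8 0; 22 55 -3 0 0 1.8 0; 22 55 -3 0 0 1.8 0; 22 55 -3 0 0 1.8 0; 22 55 -3 0 0 1.8 0; 22 55 -3 0 0 1.8 0; 22 55 -3 0 0 1.8 0; 22 55 -3 0 0 1.8 0; 22 55 -3 0 0 1.8 0; 22 55 -3 0 0 1.8 0"

```text
time_s: 2.85
eef_pos: [0.4538, 0.1724, 0.1954]
eef_rot: [[0.734, 0.68, 0.001], [0.68, -0.734, -0.0], [0.001, 0.001, -1.0]]
ft_force: [1.7, -1.0, 1.4]
finger_gap: 0.0853
grip_force: 0.0
```

Call:
arm_command:
  motion: "10 44 -20 0 0 0 0; 0 0 -10 0 0 0 0; 0 0 0 0 0 0 0"

```text
time_s: 3.22
eef_pos: [0.4628, 0.2138, 0.1644]
eef_rot: [[0.734, 0.679, -0.002], [0.679, -0.734, -0.001], [-0.002, -0.0, -1.0]]
ft_force: [0.6, -0.1, -0.2]
finger_gap: 0.0852
grip_force: 0.0
```

```bash
cat >> h.py <<'E'
def wrist():
    s=env.state();c=env.capture('wrist');H=np.array(c['hand_eye'])
    T=np.eye(4);T[:3,:3]=s['eef_rot'];T[:3,3]=s['eef_pos'];M=np.linalg.inv(T@H)
    c['R']=M[:3,:3];c['t']=M[:3,3];return s,c
def cloud(t):
    h,w=t['range_z'].shape;uu,vv=np.meshgrid(np.arange(w),np.arange(h))
    p=cv2.undistortPoints(np.stack([uu,vv],-1).reshape(-1,1,2).astype(float),np.array(t['camera_matrix']),np.array(t['dist'],float)).reshape(h,w,2)
    z=t['range_z'];X=np.stack([p[...,0]*z,p[...,1]*z,z],-1)
    W=(X-np.array(t['t']))@np.array(t['R']);W[z<=0]=np.nan;return W
E
python3 - <<'E'
from h import *
s,c=wrist();print(s['eef_pos'],s['eef_rot'][:,1] if hasattr(s['eef_rot'],'shape') else s['eef_rot'],s['time_s'],s['ft_force'])
cv2.imwrite('pics/w1.png',c['img']);W=cloud(c)
m=(W[...,2]>.008)&(W[...,2]<.035)&(abs(W[...,0]-.473)<.04)&(abs(W[...,1]-.214)<.04)
P=W[m];print(m.sum(),P.mean(0),P.min(0),P.max(0))
print(cv2.minEnclosingCircle((P[:,:2]*1000).astype(np.float32)))
Q=P[P[:,2]>.019];print(len(Q),cv2.minEnclosingCircle((Q[:,:2]*1000).astype(np.float32)))
show(c,['case_holder']);print(px(c,[[.4725,.215,.02]]))
E
```

```text
[0.4628 0.2138 0.1644] [ 0.6786 -0.7345 -0.0004] 3.225 [ 0.5941 -0.0758 -0.2133]
1538 [0.4745 0.2174 0.0175] [0.4547 0.194  0.0081] [0.4934 0.2365 0.024 ]
((472.88922119140625, 214.5036163330078), 22.226762771606445)
664 ((473.9809875488281, 217.38229370117188), 15.589436531066895)
case_holder mark_of [([0.4401, 0.1017, -0.0028], 0.9), ([0.4731, 0.214, -0.0006], 0.72)]
case_holder spot_in [([0.478, 0.2152, 0.0158], 0.92), ([0.4461, 0.105, 0.0188], 0.87)]
[[286.9559 188.3224]]
```

View pics/w1.png

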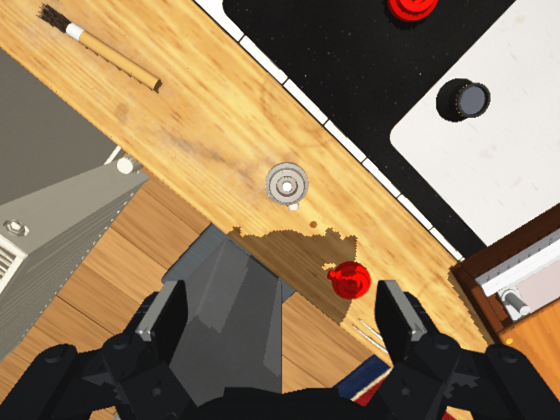

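The wrist view shows the grey puck at (287,184) with its screw at (293,207), square to the finger line. The red puck at (350,281) is clear. Going down to grasp.

Call:
arm_command:
  motion: "11 3 -40 0 0 0 0; 0 0 -40 0 0 0 0; 0 0 -40 0 0 0 0; 0 0 -30 0 0 0 0; 0 0 -11 0 0 0 0; 0 0 0 0 0 0 0; 0 0 0 0 0 0 120; 0 0 0 0 0 0 255; 0 0 0 0 0 0 255; 0 0 0 0 0 0 255; 0 0 0 0 0 0 255; 0 0 0 0 0 0 255"

```text
time_s: 4.88
eef_pos: [0.475, 0.2176, 0.0057]
eef_rot: [[0.734, 0.679, 0.002], [0.679, -0.734, 0.001], [0.002, 0.001, -1.0]]
ft_force: [-2.0, -0.3, 5.8]
finger_gap: 0.0348
grip_force: 59.4
```

Call:
arm_command:
  motion: "0 0 20 0 0 0 255; 0 0 45 0 0 0 255; 0 0 55 0 0 0 255; 24 -48 0 0 0 -7.7 255; 24 -48 0 0 0 -7.7 255; 24 -48 0 0 0 -7.7 255; 24 -48 0 0 0 -7.7 255; 24 -48 0 0 0 -7.7 255; 24 -48 0 0 0 -7.7 255; 24 -48 0 0 0 -7.7 255; 0 0 0 0 0 0 255"

```text
time_s: 6.25
eef_pos: [0.6426, -0.1222, 0.1233]
eef_rot: [[0.98, -0.199, -0.001], [-0.199, -0.98, -0.001], [-0.001, 0.001, -1.0]]
ft_force: [-0.0, 0.1, -1.6]
finger_gap: 0.0346
grip_force: 60.2
```

```bash
python3 - <<'E'
from h import *
s,c=wrist();print(s['eef_pos'],s['finger_gap'],s['time_s'])
t=env.capture('top')
cv2.imwrite('pics/w2.png',np.hstack([cv2.resize(c['img'],(400,300)),cv2.resize(t['img'][130:280,220:420],(400,300),interpolation=cv2.INTER_CUBIC)]))
np.save('w2.npy',cloud(c))
show(c,['back_stop','cover_left','cover_right','dust_case'])
E
```

```text
[ 0.6426 -0.1222  0.1233] 0.03460353782309342 6.25
back_stop mark_of [([0.678, -0.1297, 0.0482], 0.96)]
back_stop spot_in [([0.6382, -0.1275, 0.0103], 0.78)]
cover_left mark_of []
cover_left spot_in [([0.5987, -0.0877, 0.0431], 0.56), ([0.6378, -0.1277, 0.0111], 0.46)]
cover_right mark_of []
cover_right spot_in [([0.5966, -0.0875, 0.0381], 0.6)]
dust_case mark_of [([0.5937, -0.1149, 0.0049], 0.59)]
dust_case spot_in [([0.6364, -0.1284, 0.0108], 0.77)]
```

View pics/w2.png

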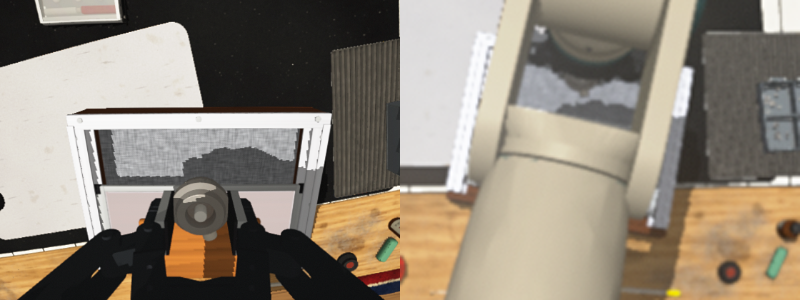

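The view shows the well open ahead of the cover (felt at about (200,150)) and the puck held centrally at (205,205). Its spot, about 49 mm back in the case frame, clears the cover edge and the lip by about 10 mm. Lowering.

Call:
arm_command:
  motion: "0 0 -35 0 0 0 255; 0 0 -35 0 0 0 255; 0 0 -25 0 0 0 255; 0 0 -9 0 0 0 255; 0 0 -4 0 0 0 255; 0 0 0 0 0 0 255"

```text
time_s: 7.5
eef_pos: [0.6429, -0.1188, 0.0174]
eef_rot: [[0.981, -0.194, 0.002], [-0.194, -0.981, -0.0], [0.002, 0.0, -1.0]]
ft_force: [-0.3, -0.4, -0.8]
finger_gap: 0.0346
grip_force: 60.2
```

Call:
arm_command:
  motion: "0 0 -2 0 0 0 255; 0 0 0 0 0 0 255"

```text
time_s: 7.75
eef_pos: [0.6425, -0.1188, 0.0148]
eef_rot: [[0.981, -0.194, 0.001], [-0.194, -0.981, -0.0], [0.001, 0.0, -1.0]]
ft_force: [-0.1, 0.1, -1.5]
finger_gap: 0.0349
grip_force: 60.2
```

Call:
arm_command:
  motion: "0 0 -1 0 0 0 255; 0 0 0 0 0 0 255"

```text
time_s: 8.0
eef_pos: [0.6423, -0.1187, 0.0133]
eef_rot: [[0.981, -0.194, -0.0], [-0.194, -0.981, -0.0], [-0.0, 0.0, -1.0]]
ft_force: [-0.5, -0.4, -1.5]
finger_gap: 0.0345
grip_force: 60.2
```

Call:
arm_command:
  motion: "0 0 -1 0 0 0 255; 0 0 0 0 0 0 255"

```text
time_s: 8.25
eef_pos: [0.6425, -0.1188, 0.0128]
eef_rot: [[0.981, -0.194, 0.0], [-0.194, -0.981, -0.0], [0.0, 0.0, -1.0]]
ft_force: [-1.0, 0.2, 2.0]
finger_gap: 0.0349
grip_force: 60.6
```

Call:
arm_command:
  motion: "0 0 0 0 0 0 60; 0 0 0 0 0 0 60; 0 0 0 0 0 0 60; 0 0 0 0 0 0 60"

```text
time_s: 8.75
eef_pos: [0.6422, -0.1187, 0.0122]
eef_rot: [[0.981, -0.194, -0.0], [-0.194, -0.981, -0.0], [-0.0, 0.0, -1.0]]
ft_force: [-0.2, -1.0, -0.3]
finger_gap: 0.0654
grip_force: 0.0
```

Call:
arm_command:
  motion: "0 0 15 0 0 0 60; 0 0 40 0 0 0 60; 0 0 50 0 0 0 60; 0 0 40 0 0 0 60; -40 8 20 0 0 0 60; -50 10 20 0 0 0 60; -40 8 0 0 0 0 60; 0 0 0 0 0 0 60"

```text
time_s: 9.75
eef_pos: [0.5106, -0.0923, 0.1989]
eef_rot: [[0.981, -0.194, 0.002], [-0.194, -0.981, -0.001], [0.002, 0.0, -1.0]]
ft_force: [0.6, 0.7, 0.3]
finger_gap: 0.0652
grip_force: 0.0
```

```bash
python3 - <<'E'
from h import *
s,c=wrist();print(s['eef_pos'],s['finger_gap'],s['time_s'])
cv2.imwrite('pics/w3.png',c['img']);W=cloud(c);np.save('w3.npy',W)
show(c,['back_stop','cover_left','cover_right','dust_case','case_holder','cover'])
E
```

```text
[ 0.5106 -0.0923  0.1989] 0.06523363322975918 9.75
back_stop mark_of []
back_stop spot_in [([0.5968, -0.1284, 0.0463], 0.93)]
cover_left mark_of [([0.5497, -0.0072, 0.0658], 0.74), ([0.6418, -0.121, 0.0036], 0.23)]
cover_left spot_in [([0.5925, -0.1125, 0.0435], 0.69)]
cover_right mark_of [([0.5079, -0.1913, 0.0633], 0.95)]
cover_right spot_in [([0.5856, -0.1141, 0.0382], 0.57)]
dust_case mark_of []
dust_case spot_in [([0.5957, -0.128, 0.0483], 0.83)]
case_holder mark_of [([0.441, 0.1002, -0.0039], 0.71), ([0.6427, -0.1185, 0.006], 0.59)]
case_holder spot_in [([0.4465, 0.0943, 0.018], 0.93), ([0.6443, -0.1212, 0.0238], 0.74)]
cover mark_of [([0.5078, -0.1908, 0.0631], 0.43), ([0.4113, 0.004, -0.0023], 0.37)]
cover spot_in [([0.5879, -0.1097, 0.0394], 0.91)]
```

View pics/w3.png

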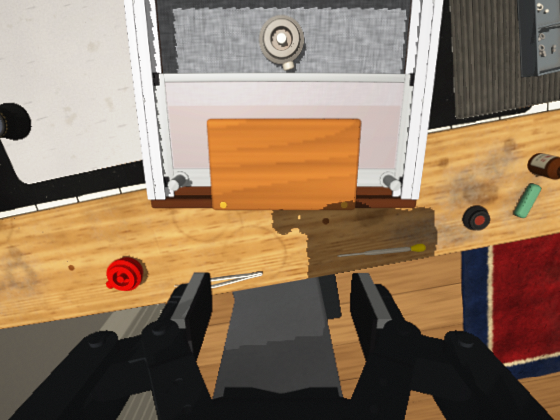

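The holder stands upright on the felt at (282,40). The pegs are at about (180,180) and (390,183), with the cover far edge at row 75. I'll get the peg positions from the depth.

```bash
python3 - <<'E'
from h import *
W=np.load('w3.npy')
for n,g in(('L',(.546,-.005)),('R',(.505,-.191))):
    m=(W[...,2]>.059)&(W[...,2]<.072)&(np.hypot(W[...,0]-g[0],W[...,1]-g[1])<.02);P=W[m];v,u=np.nonzero(m)
    print(n,m.sum(),P.mean(0),P.min(0),P.max(0),u.mean(),v.mean())
m=(W[...,2]>.041)&(W[...,2]<.049)&(W[...,0]>.45)&(W[...,0]<.75)&(abs(W[...,1]+.11)<.17)
P=(W[m][:,:2]*1000).astype(np.float32);r=cv2.minAreaRect(P);print(r)
E
```

```text
L 129 [ 0.5432 -0.0065  0.0643] [ 0.5381 -0.011   0.059 ] [ 0.5478 -0.001   0.067 ] 174.0077519379845 184.11627906976744
R 116 [ 0.5065 -0.191   0.0638] [ 0.5011 -0.1959  0.059 ] [ 0.5107 -0.187   0.0663] 393.9568965517241 184.29310344827587
((582.584716796875, -109.31576538085938), (251.8887481689453, 172.54226684570312), 78.81298065185547)
```

The pegs measure L (0.543,-0.0065) and R (0.5065,-0.191), so the cover is square at case x ≈ -71 mm and has about 64 mm to go. I'll shut the fingers and go in front of the left peg.

Call:
arm_command:
  motion: "3 30 -30 0 0 0 255; 3 30 -35 0 0 0 255; 3 30 -30 0 0 0 255; 2 0 -25 0 0 0 255; 0 0 -15 0 0 0 255; 0 0 -9 0 0 0 255; 0 0 0 0 0 0 255; 0 0 0 0 0 0 255"

```text
time_s: 11.4
eef_pos: [0.5239, -0.003, 0.0544]
eef_rot: [[0.981, -0.194, 0.002], [-0.194, -0.981, -0.0], [0.002, -0.0, -1.0]]
ft_force: [-1.3, -0.1, 0.4]
finger_gap: -0.0002
grip_force: 0.0
```

Call:
arm_command:
  motion: "3 -0.6 0 0 0 0 255; 2 -0.4 0 0 0 0 255; 1 -0.2 0 0 0 0 255; 0 0 0 0 0 0 255"

```text
time_s: 11.9
eef_pos: [0.5294, -0.0039, 0.0533]
eef_rot: [[0.981, -0.194, 0.0], [-0.194, -0.981, -0.0], [0.0, 0.0, -1.0]]
ft_force: [-1.3, 0.9, 1.2]
finger_gap: -0.0001
grip_force: 0.7
```

Call:
arm_command:
  motion: "1 -0.2 0 0 0 0 255; 1 -0.2 0 0 0 0 255"

```text
time_s: 12.15
eef_pos: [0.5313, -0.0043, 0.0533]
eef_rot: [[0.981, -0.194, -0.0], [-0.194, -0.981, 0.0], [-0.0, 0.0, -1.0]]
ft_force: [-1.7, 0.7, 0.7]
finger_gap: -0.0001
grip_force: 1.2
```

Call:
arm_command:
  motion: "1 -0.2 0 0 0 0 255; 1 -0.2 0 0 0 0 255"

```text
time_s: 12.4
eef_pos: [0.5333, -0.0047, 0.0533]
eef_rot: [[0.981, -0.194, -0.0], [-0.194, -0.981, -0.0], [-0.0, 0.0, -1.0]]
ft_force: [-2.4, 0.9, 2.0]
finger_gap: -0.0004
grip_force: 1.2
```

Call:
arm_command:
  motion: "1 -0.2 0 0 0 0 255; 1 -0.2 0 0 0 0 255"

```text
time_s: 12.65
eef_pos: [0.5352, -0.0049, 0.0533]
eef_rot: [[0.981, -0.194, -0.0], [-0.194, -0.981, 0.0], [-0.0, -0.0, -1.0]]
ft_force: [-2.5, 3.6, 1.2]
finger_gap: -0.0002
grip_force: 1.6
```

Call:
arm_command:
  motion: "-8 1.6 6 0 0 0 255; -11 -46 0 0 0 0 255; -11 -46 0 0 0 0 255; -11 -46 0 0 0 0 255; -10 -45 0 0 0 0 255; 0 0 -5 0 0 0 255; 3 -0.6 0 0 0 0 255; 2 -0.4 0 0 0 0 255; 0 0 0 0 0 0 255"

```text
time_s: 13.78
eef_pos: [0.4898, -0.1867, 0.0545]
eef_rot: [[0.981, -0.192, 0.0], [-0.192, -0.981, -0.0], [0.0, 0.0, -1.0]]
ft_force: [0.1, -0.0, -0.7]
finger_gap: -0.0001
grip_force: 0.0
```

Call:
arm_command:
  motion: "2 -0.4 0 0 0 0 255; 1 -0.2 0 0 0 0 255; 1 -0.2 0 0 0 0 255"

```text
time_s: 14.15
eef_pos: [0.4932, -0.1882, 0.0543]
eef_rot: [[0.981, -0.194, -0.001], [-0.194, -0.981, 0.0], [-0.001, 0.0, -1.0]]
ft_force: [-1.6, 0.7, 0.7]
finger_gap: 0.0001
grip_force: 1.1
```

Call:
arm_command:
  motion: "1 -0.2 0 0 0 0 255; 1 -0.2 0 0 0 0 255"

```text
time_s: 14.4
eef_pos: [0.4953, -0.1889, 0.0543]
eef_rot: [[0.981, -0.194, -0.0], [-0.194, -0.981, -0.0], [-0.0, 0.0, -1.0]]
ft_force: [-3.1, 0.3, 1.7]
finger_gap: -0.0001
grip_force: 1.1
```

Call:
arm_command:
  motion: "1 -0.2 0 0 0 0 255; 1 -0.2 0 0 0 0 255"

```text
time_s: 14.65
eef_pos: [0.4973, -0.1893, 0.0543]
eef_rot: [[0.981, -0.194, -0.0], [-0.194, -0.981, -0.0], [0.0, 0.0, -1.0]]
ft_force: [-1.8, -0.7, 1.6]
finger_gap: -0.0001
grip_force: 1.1
```

Call:
arm_command:
  motion: "1.2 -0.24 0 0 0 0 255; 1.2 -0.24 0 0 0 0 255; 1.2 -0.24 0 0 0 0 255"

```text
time_s: 15.02
eef_pos: [0.501, -0.1898, 0.0543]
eef_rot: [[0.981, -0.194, -0.0], [-0.194, -0.981, -0.0], [0.0, 0.0, -1.0]]
ft_force: [-2.1, -0.5, 0.7]
finger_gap: 0.0002
grip_force: 1.1
```

Call:
arm_command:
  motion: "1.2 -0.24 0 0 0 0 255; 1.2 -0.24 0 0 0 0 255"

```text
time_s: 15.28
eef_pos: [0.5034, -0.1903, 0.0543]
eef_rot: [[0.981, -0.194, 0.0], [-0.194, -0.981, -0.0], [0.0, 0.0, -1.0]]
ft_force: [-2.6, -0.7, 1.5]
finger_gap: 0.0
grip_force: 1.1
```

Call:
arm_command:
  motion: "-8 1.6 6 0 0 0 255; 10 46 0 0 0 0 255; 9 46 0 0 0 0 255; 9 46 0 0 0 0 255; 9 46 0 0 0 0 255; 0 0 -6 0 0 0 255; 0 0 0 0 0 0 255"

```text
time_s: 16.15
eef_pos: [0.5318, -0.005, 0.054]
eef_rot: [[0.981, -0.193, -0.001], [-0.193, -0.981, -0.0], [-0.001, 0.0, -1.0]]
ft_force: [-0.2, 0.9, 0.1]
finger_gap: 0.0001
grip_force: 0.0
```

Call:
arm_command:
  motion: "2 -0.4 0 0 0 0 255; 1.2 -0.24 0 0 0 0 255; 1.2 -0.24 0 0 0 0 255; 1.2 -0.24 0 0 0 0 255"

```text
time_s: 16.65
eef_pos: [0.5378, -0.0061, 0.0543]
eef_rot: [[0.981, -0.194, -0.001], [-0.194, -0.981, -0.0], [-0.001, 0.0, -1.0]]
ft_force: [-2.9, 0.8, 0.6]
finger_gap: 0.0001
grip_force: 1.2
```

Call:
arm_command:
  motion: "1.2 -0.24 0 0 0 0 255; 1.2 -0.24 0 0 0 0 255; 1.2 -0.24 0 0 0 0 255"

```text
time_s: 17.02
eef_pos: [0.5415, -0.0064, 0.0543]
eef_rot: [[0.981, -0.194, -0.0], [-0.194, -0.981, 0.0], [-0.0, -0.0, -1.0]]
ft_force: [-2.1, -0.0, 1.5]
finger_gap: 0.0001
grip_force: 1.2
```

Call:
arm_command:
  motion: "1.2 -0.24 0 0 0 0 255; 1.2 -0.24 0 0 0 0 255; 1.2 -0.24 0 0 0 0 255"

```text
time_s: 17.4
eef_pos: [0.5451, -0.0072, 0.0543]
eef_rot: [[0.981, -0.194, -0.0], [-0.194, -0.981, -0.0], [-0.0, 0.0, -1.0]]
ft_force: [-2.1, 2.2, 0.9]
finger_gap: 0.0001
grip_force: 1.2
```

Call:
arm_command:
  motion: "-10 2 6 0 0 0 255; -9 -46 0 0 0 0 255; -9 -46 0 0 0 0 255; -9 -46 0 0 0 0 255; -9 -45 0 0 0 0 255; 0 0 -6 0 0 0 255; 0 0 0 0 0 0 255; 2 -0.4 0 0 0 0 255; 1.2 -0.24 0 0 0 0 255; 1.2 -0.24 0 0 0 0 255; 1.2 -0.24 0 0 0 0 255"

```text
time_s: 18.77
eef_pos: [0.5049, -0.1892, 0.0544]
eef_rot: [[0.981, -0.193, 0.0], [-0.193, -0.981, -0.0], [0.0, 0.0, -1.0]]
ft_force: [0.3, -0.2, -0.1]
finger_gap: 0.0001
grip_force: 0.0
```

Call:
arm_command:
  motion: "1.2 -0.24 0 0 0 0 255; 1.2 -0.24 0 0 0 0 255; 1.2 -0.24 0 0 0 0 255"

```text
time_s: 19.15
eef_pos: [0.5082, -0.1902, 0.0543]
eef_rot: [[0.981, -0.194, -0.0], [-0.194, -0.981, -0.0], [-0.0, 0.0, -1.0]]
ft_force: [-2.1, -0.3, 1.7]
finger_gap: -0.0
grip_force: 1.1
```

Call:
arm_command:
  motion: "1.2 -0.24 0 0 0 0 255; 1.2 -0.24 0 0 0 0 255; 1.2 -0.24 0 0 0 0 255"

```text
time_s: 19.52
eef_pos: [0.512, -0.1909, 0.0543]
eef_rot: [[0.981, -0.194, -0.0], [-0.194, -0.981, -0.0], [-0.0, 0.0, -1.0]]
ft_force: [-1.9, -0.4, 0.7]
finger_gap: 0.0004
grip_force: 1.0
```

Call:
arm_command:
  motion: "1.2 -0.24 0 0 0 0 255; 1.2 -0.24 0 0 0 0 255; 1.2 -0.24 0 0 0 0 255"

```text
time_s: 19.9
eef_pos: [0.5156, -0.1915, 0.0543]
eef_rot: [[0.981, -0.194, 0.0], [-0.194, -0.981, -0.0], [0.0, 0.0, -1.0]]
ft_force: [-1.6, 0.4, 0.6]
finger_gap: 0.0003
grip_force: 1.0
```

Call:
arm_command:
  motion: "-10 2 6 0 0 0 255; 9 46 0 0 0 0 255; 9 46 0 0 0 0 255; 9 46 0 0 0 0 255; 9 45 0 0 0 0 255; 0 0 -6 0 0 0 255; 0 0 0 0 0 0 255; 2 -0.4 0 0 0 0 255; 1.2 -0.24 0 0 0 0 255; 1.2 -0.24 0 0 0 0 255; 1.2 -0.24 0 0 0 0 255"

```text
time_s: 21.28
eef_pos: [0.5472, -0.0079, 0.0544]
eef_rot: [[0.981, -0.194, 0.0], [-0.194, -0.981, -0.0], [0.0, 0.0, -1.0]]
ft_force: [-0.4, 1.4, -0.4]
finger_gap: -0.0003
grip_force: 0.0
```

Call:
arm_command:
  motion: "1.2 -0.24 0 0 0 0 255; 1.2 -0.24 0 0 0 0 255; 1.2 -0.24 0 0 0 0 255"

```text
time_s: 21.65
eef_pos: [0.5507, -0.0082, 0.0543]
eef_rot: [[0.981, -0.194, -0.0], [-0.194, -0.981, 0.0], [-0.0, -0.0, -1.0]]
ft_force: [-1.7, 1.6, 1.2]
finger_gap: -0.0003
grip_force: 1.1
```

Call:
arm_command:
  motion: "1.2 -0.24 0 0 0 0 255; 1.2 -0.24 0 0 0 0 255; 1.2 -0.24 0 0 0 0 255"

```text
time_s: 22.02
eef_pos: [0.5544, -0.0091, 0.0543]
eef_rot: [[0.981, -0.194, -0.0], [-0.194, -0.981, -0.0], [-0.0, 0.0, -1.0]]
ft_force: [-1.7, 1.3, 1.3]
finger_gap: -0.0005
grip_force: 1.0
```

Call:
arm_command:
  motion: "1.2 -0.24 0 0 0 0 255; 1.2 -0.24 0 0 0 0 255; 1.2 -0.24 0 0 0 0 255"

```text
time_s: 22.4
eef_pos: [0.558, -0.0099, 0.0543]
eef_rot: [[0.981, -0.194, -0.0], [-0.194, -0.981, -0.0], [-0.0, 0.0, -1.0]]
ft_force: [-1.7, 1.7, 1.1]
finger_gap: 0.0
grip_force: 1.0
```

Call:
arm_command:
  motion: "-10 2 6 0 0 0 255; -9 -46 0 0 0 0 255; -9 -46 0 0 0 0 255; -9 -46 0 0 0 0 255; -9 -45 0 0 0 0 255; 0 0 -6 0 0 0 255; 0 0 0 0 0 0 255; 2 -0.4 0 0 0 0 255; 1.2 -0.24 0 0 0 0 255; 1.2 -0.24 0 0 0 0 255; 1.2 -0.24 0 0 0 0 255"

```text
time_s: 23.78
eef_pos: [0.5177, -0.1918, 0.0544]
eef_rot: [[0.981, -0.193, 0.0], [-0.193, -0.981, -0.0], [0.0, 0.0, -1.0]]
ft_force: [-0.5, 1.2, 0.5]
finger_gap: 0.0003
grip_force: 0.0
```

Call:
arm_command:
  motion: "1.2 -0.24 0 0 0 0 255; 1.2 -0.24 0 0 0 0 255; 1.2 -0.24 0 0 0 0 255"

```text
time_s: 24.15
eef_pos: [0.521, -0.1928, 0.0543]
eef_rot: [[0.981, -0.194, -0.0], [-0.194, -0.981, -0.0], [-0.0, 0.0, -1.0]]
ft_force: [-2.3, -0.4, 2.2]
finger_gap: -0.0003
grip_force: 1.1
```

Call:
arm_command:
  motion: "1.2 -0.24 0 0 0 0 255; 1.2 -0.24 0 0 0 0 255; 1.2 -0.24 0 0 0 0 255"

```text
time_s: 24.52
eef_pos: [0.5247, -0.1934, 0.0543]
eef_rot: [[0.981, -0.194, -0.0], [-0.194, -0.981, -0.0], [-0.0, 0.0, -1.0]]
ft_force: [-1.8, 0.3, 0.5]
finger_gap: 0.0003
grip_force: 1.0
```

Call:
arm_command:
  motion: "1.2 -0.24 0 0 0 0 255; 1.2 -0.24 0 0 0 0 255; 1.2 -0.24 0 0 0 0 255"

```text
time_s: 24.9
eef_pos: [0.5284, -0.1941, 0.0543]
eef_rot: [[0.981, -0.194, -0.0], [-0.194, -0.981, -0.0], [-0.0, 0.0, -1.0]]
ft_force: [-2.4, -0.6, 1.2]
finger_gap: 0.0002
grip_force: 1.0
```

Call:
arm_command:
  motion: "-10 2 6 0 0 0 255; 9 46 0 0 0 0 255; 9 46 0 0 0 0 255; 9 46 0 0 0 0 255; 9 45 0 0 0 0 255; 0 0 -6 0 0 0 255; 0 0 0 0 0 0 255; 2 -0.4 0 0 0 0 255; 1.2 -0.24 0 0 0 0 255; 1.2 -0.24 0 0 0 0 255; 1.2 -0.24 0 0 0 0 255"

```text
time_s: 26.28
eef_pos: [0.56, -0.0105, 0.0544]
eef_rot: [[0.981, -0.194, 0.0], [-0.194, -0.981, -0.0], [0.0, 0.0, -1.0]]
ft_force: [0.5, 0.7, 0.6]
finger_gap: 0.0001
grip_force: 0.0
```

Call:
arm_command:
  motion: "1.2 -0.24 0 0 0 0 255; 1.2 -0.24 0 0 0 0 255; 1.2 -0.24 0 0 0 0 255"

```text
time_s: 26.65
eef_pos: [0.5635, -0.0108, 0.0543]
eef_rot: [[0.981, -0.194, -0.0], [-0.194, -0.981, 0.0], [-0.0, -0.0, -1.0]]
ft_force: [-1.9, 1.0, 0.6]
finger_gap: 0.0003
grip_force: 1.1
```

Call:
arm_command:
  motion: "1.2 -0.24 0 0 0 0 255; 1.2 -0.24 0 0 0 0 255; 1.2 -0.24 0 0 0 0 255"

```text
time_s: 27.02
eef_pos: [0.5671, -0.0116, 0.0543]
eef_rot: [[0.981, -0.194, -0.0], [-0.194, -0.981, -0.0], [-0.0, 0.0, -1.0]]
ft_force: [-1.8, 0.8, 0.8]
finger_gap: -0.0002
grip_force: 1.0
```

Call:
arm_command:
  motion: "1.2 -0.24 0 0 0 0 255; 1.2 -0.24 0 0 0 0 255; 1.2 -0.24 0 0 0 0 255"

```text
time_s: 27.4
eef_pos: [0.5708, -0.0124, 0.0543]
eef_rot: [[0.981, -0.194, -0.0], [-0.194, -0.981, -0.0], [-0.0, 0.0, -1.0]]
ft_force: [-1.3, 0.9, 0.5]
finger_gap: 0.0
grip_force: 1.0
```

Call:
arm_command:
  motion: "-10 2 6 0 0 0 255; -9 -46 0 0 0 0 255; -9 -46 0 0 0 0 255; -9 -46 0 0 0 0 255; -9 -45 0 0 0 0 255; 0 0 -6 0 0 0 255; 0 0 0 0 0 0 255; 2 -0.4 0 0 0 0 255; 1.2 -0.24 0 0 0 0 255; 1.2 -0.24 0 0 0 0 255; 1.2 -0.24 0 0 0 0 255"

```text
time_s: 28.78
eef_pos: [0.5305, -0.1943, 0.0544]
eef_rot: [[0.981, -0.193, 0.0], [-0.193, -0.981, -0.0], [0.0, 0.0, -1.0]]
ft_force: [0.6, -0.1, -0.2]
finger_gap: 0.0003
grip_force: 0.0
```

Call:
arm_command:
  motion: "1.2 -0.24 0 0 0 0 255; 1.2 -0.24 0 0 0 0 255; 1.2 -0.24 0 0 0 0 255"

```text
time_s: 29.15
eef_pos: [0.5338, -0.1953, 0.0543]
eef_rot: [[0.981, -0.194, -0.0], [-0.194, -0.981, -0.0], [-0.0, 0.0, -1.0]]
ft_force: [-2.4, 0.4, 1.8]
finger_gap: 0.0004
grip_force: 1.1
```

Call:
arm_command:
  motion: "1.2 -0.24 0 0 0 0 255; 1.2 -0.24 0 0 0 0 255; 1.2 -0.24 0 0 0 0 255"

```text
time_s: 29.52
eef_pos: [0.5375, -0.196, 0.0543]
eef_rot: [[0.981, -0.194, -0.0], [-0.194, -0.981, -0.0], [-0.0, 0.0, -1.0]]
ft_force: [-1.8, -0.2, 1.0]
finger_gap: 0.0001
grip_force: 1.0
```

Call:
arm_command:
  motion: "1.2 -0.24 0 0 0 0 255; 1.2 -0.24 0 0 0 0 255; 1.2 -0.24 0 0 0 0 255"

```text
time_s: 29.9
eef_pos: [0.5412, -0.1967, 0.0543]
eef_rot: [[0.981, -0.194, -0.0], [-0.194, -0.981, -0.0], [-0.0, 0.0, -1.0]]
ft_force: [-1.8, 0.0, 0.7]
finger_gap: 0.0
grip_force: 1.0
```

Call:
arm_command:
  motion: "-10 2 6 0 0 0 255; 9 46 0 0 0 0 255; 9 46 0 0 0 0 255; 9 46 0 0 0 0 255; 9 45 0 0 0 0 255; 0 0 -6 0 0 0 255; 0 0 0 0 0 0 255; 2 -0.4 0 0 0 0 255; 1.2 -0.24 0 0 0 0 255; 1.2 -0.24 0 0 0 0 255; 1.2 -0.24 0 0 0 0 255"

```text
time_s: 31.28
eef_pos: [0.5728, -0.0131, 0.0544]
eef_rot: [[0.981, -0.194, 0.0], [-0.194, -0.981, -0.0], [0.0, 0.0, -1.0]]
ft_force: [0.6, -1.0, -0.5]
finger_gap: -0.0001
grip_force: 0.0
```

Call:
arm_command:
  motion: "1.2 -0.24 0 0 0 0 255; 1.2 -0.24 0 0 0 0 255; 1.2 -0.24 0 0 0 0 255"

```text
time_s: 31.65
eef_pos: [0.5763, -0.0133, 0.0543]
eef_rot: [[0.981, -0.193, -0.0], [-0.193, -0.981, 0.0], [-0.0, -0.0, -1.0]]
ft_force: [-2.6, 0.5, 1.2]
finger_gap: -0.0004
grip_force: 1.1
```

Call:
arm_command:
  motion: "1.2 -0.24 0 0 0 0 255; 1.2 -0.24 0 0 0 0 255; 1.2 -0.24 0 0 0 0 255"

```text
time_s: 32.02
eef_pos: [0.58, -0.0142, 0.0543]
eef_rot: [[0.981, -0.194, -0.0], [-0.194, -0.981, -0.0], [-0.0, 0.0, -1.0]]
ft_force: [-2.1, 0.1, 0.6]
finger_gap: -0.0001
grip_force: 1.0
```

Call:
arm_command:
  motion: "1.2 -0.24 0 0 0 0 255; 1.2 -0.24 0 0 0 0 255"

```text
time_s: 32.28
eef_pos: [0.5823, -0.0147, 0.0543]
eef_rot: [[0.981, -0.194, -0.0], [-0.194, -0.981, -0.0], [-0.0, 0.0, -1.0]]
ft_force: [-2.0, 1.0, 0.6]
finger_gap: 0.0
grip_force: 1.0
```

Call:
arm_command:
  motion: "-10 2 6 0 0 0 255; -9 -46 0 0 0 0 255; -9 -46 0 0 0 0 255; -9 -46 0 0 0 0 255; -9 -45 0 0 0 0 255; 0 0 -6 0 0 0 255; 0 0 0 0 0 0 255; 2 -0.4 0 0 0 0 255; 1.2 -0.24 0 0 0 0 255; 1.2 -0.24 0 0 0 0 255; 1.2 -0.24 0 0 0 0 255"

```text
time_s: 33.65
eef_pos: [0.5421, -0.1966, 0.0544]
eef_rot: [[0.981, -0.193, 0.0], [-0.193, -0.981, -0.0], [0.0, 0.0, -1.0]]
ft_force: [-0.7, -0.4, -0.2]
finger_gap: 0.0002
grip_force: 0.0
```

Call:
arm_command:
  motion: "1.2 -0.24 0 0 0 0 255; 1.2 -0.24 0 0 0 0 255; 1.2 -0.24 0 0 0 0 255"

```text
time_s: 34.02
eef_pos: [0.5453, -0.1976, 0.0543]
eef_rot: [[0.981, -0.194, -0.001], [-0.194, -0.981, -0.0], [-0.001, 0.0, -1.0]]
ft_force: [-2.3, 0.2, 0.1]
finger_gap: 0.0004
grip_force: 1.0
```

Call:
arm_command:
  motion: "1 -0.2 0 0 0 0 255; 1 -0.2 0 0 0 0 255"

```text
time_s: 34.28
eef_pos: [0.5475, -0.198, 0.0543]
eef_rot: [[0.981, -0.194, -0.0], [-0.194, -0.981, -0.0], [-0.0, 0.0, -1.0]]
ft_force: [-2.2, -0.5, 0.3]
finger_gap: 0.0002
grip_force: 0.9
```

Call:
arm_command:
  motion: "1 -0.2 0 0 0 0 255; 1 -0.2 0 0 0 0 255"

```text
time_s: 34.52
eef_pos: [0.5495, -0.1984, 0.0543]
eef_rot: [[0.981, -0.194, -0.0], [-0.194, -0.981, -0.0], [-0.0, 0.0, -1.0]]
ft_force: [-2.4, -0.1, 1.0]
finger_gap: 0.0001
grip_force: 0.9
```

Call:
arm_command:
  motion: "0.8 -0.16 0 0 0 0 255"

```text
time_s: 34.65
eef_pos: [0.5503, -0.1985, 0.0543]
eef_rot: [[0.981, -0.194, -0.0], [-0.194, -0.981, -0.0], [-0.0, 0.0, -1.0]]
ft_force: [-2.4, -0.1, 1.6]
finger_gap: -0.0002
grip_force: 0.9
```

Call:
arm_command:
  motion: "0.8 -0.16 0 0 0 0 255"

```text
time_s: 34.78
eef_pos: [0.5511, -0.1986, 0.0543]
eef_rot: [[0.981, -0.194, -0.0], [-0.194, -0.981, -0.0], [-0.0, 0.0, -1.0]]
ft_force: [-1.8, 0.0, -0.3]
finger_gap: -0.0
grip_force: 0.9
```

Call:
arm_command:
  motion: "-10 2 6 0 0 0 255; 9 46 0 0 0 0 255; 9 46 0 0 0 0 255; 9 46 0 0 0 0 255; 9 45 0 0 0 0 255; 0 0 -6 0 0 0 255; 0 0 0 0 0 0 255; 2 -0.4 0 0 0 0 255; 1.2 -0.24 0 0 0 0 255; 1.2 -0.24 0 0 0 0 255; 1.2 -0.24 0 0 0 0 255"

```text
time_s: 36.15
eef_pos: [0.5828, -0.0151, 0.0544]
eef_rot: [[0.981, -0.194, 0.0], [-0.194, -0.981, -0.0], [0.0, 0.0, -1.0]]
ft_force: [-0.3, -0.5, 0.2]
finger_gap: 0.0002
grip_force: 0.0
```

Call:
arm_command:
  motion: "1 -0.2 0 0 0 0 255; 1 -0.2 0 0 0 0 255"

```text
time_s: 36.4
eef_pos: [0.5845, -0.0151, 0.0543]
eef_rot: [[0.981, -0.194, -0.001], [-0.194, -0.981, 0.0], [-0.001, 0.0, -1.0]]
ft_force: [-2.4, 0.9, 0.9]
finger_gap: -0.0001
grip_force: 1.1
```

Call:
arm_command:
  motion: "0.8 -0.16 0 0 0 0 255"

```text
time_s: 36.52
eef_pos: [0.5853, -0.0152, 0.0543]
eef_rot: [[0.981, -0.194, -0.001], [-0.194, -0.981, 0.0], [-0.001, -0.0, -1.0]]
ft_force: [-2.0, 1.6, 1.2]
finger_gap: -0.0004
grip_force: 1.0
```

Call:
arm_command:
  motion: "0.8 -0.16 0 0 0 0 255"

```text
time_s: 36.65
eef_pos: [0.5862, -0.0153, 0.0543]
eef_rot: [[0.981, -0.194, -0.0], [-0.194, -0.981, 0.0], [-0.0, -0.0, -1.0]]
ft_force: [-1.8, 1.1, 1.1]
finger_gap: -0.0002
grip_force: 1.0
```

Call:
arm_command:
  motion: "1 -0.2 0 0 0 0 255; 1 -0.2 0 0 0 0 255"

```text
time_s: 36.9
eef_pos: [0.5883, -0.0159, 0.0543]
eef_rot: [[0.981, -0.194, -0.0], [-0.194, -0.981, 0.0], [-0.0, -0.0, -1.0]]
ft_force: [-1.6, 1.3, 1.3]
finger_gap: -0.0001
grip_force: 0.9
```

Call:
arm_command:
  motion: "0.7 -0.14 0 0 0 0 255"

```text
time_s: 37.02
eef_pos: [0.589, -0.016, 0.0543]
eef_rot: [[0.981, -0.194, -0.0], [-0.194, -0.981, -0.0], [-0.0, 0.0, -1.0]]
ft_force: [-1.0, 1.4, 0.3]
finger_gap: -0.0002
grip_force: 0.9
```

Call:
arm_command:
  motion: "0.7 -0.14 0 0 0 0 255"

```text
time_s: 37.15
eef_pos: [0.5897, -0.0162, 0.0543]
eef_rot: [[0.981, -0.194, -0.0], [-0.194, -0.981, -0.0], [-0.0, 0.0, -1.0]]
ft_force: [-1.5, 0.8, 0.3]
finger_gap: 0.0002
grip_force: 0.9
```

Call:
arm_command:
  motion: "-10 2 6 0 0 0 255; -9 -46 0 0 0 0 255; -9 -46 0 0 0 0 255; -9 -46 0 0 0 0 255; -9 -45 0 0 0 0 255; 0 0 -6 0 0 0 255; 0 0 0 0 0 0 255; 2 -0.4 0 0 0 0 255; 1.2 -0.24 0 0 0 0 255; 1.2 -0.24 0 0 0 0 255; 1.2 -0.24 0 0 0 0 255"

```text
time_s: 38.52
eef_pos: [0.5495, -0.1981, 0.0544]
eef_rot: [[0.981, -0.193, 0.0], [-0.193, -0.981, -0.0], [0.0, 0.0, -1.0]]
ft_force: [-0.6, 1.6, -0.3]
finger_gap: -0.0001
grip_force: 0.0
```

Call:
arm_command:
  motion: "1 -0.2 0 0 0 0 255; 0.8 -0.16 0 0 0 0 255"

```text
time_s: 38.78
eef_pos: [0.5511, -0.1987, 0.0543]
eef_rot: [[0.981, -0.194, -0.0], [-0.194, -0.981, -0.0], [-0.0, 0.0, -1.0]]
ft_force: [0.2, 0.2, -0.1]
finger_gap: -0.0002
grip_force: 0.0
```

Call:
arm_command:
  motion: "0.7 -0.14 0 0 0 0 255"

```text
time_s: 38.9
eef_pos: [0.5518, -0.1989, 0.0543]
eef_rot: [[0.981, -0.194, -0.0], [-0.194, -0.981, -0.0], [-0.0, 0.0, -1.0]]
ft_force: [0.7, -0.6, 0.7]
finger_gap: -0.0
grip_force: 0.0
```

Call:
arm_command:
  motion: "0.7 -0.14 0 0 0 0 255"

```text
time_s: 39.02
eef_pos: [0.5524, -0.199, 0.0543]
eef_rot: [[0.981, -0.194, -0.0], [-0.194, -0.981, -0.0], [-0.0, 0.0, -1.0]]
ft_force: [-1.1, -0.7, 0.6]
finger_gap: -0.0003
grip_force: 0.8
```

Call:
arm_command:
  motion: "0.7 -0.14 0 0 0 0 255"

```text
time_s: 39.15
eef_pos: [0.5529, -0.1991, 0.0542]
eef_rot: [[0.981, -0.194, -0.001], [-0.194, -0.981, 0.0], [-0.001, 0.0, -1.0]]
ft_force: [-2.5, 0.5, 0.9]
finger_gap: -0.0003
grip_force: 1.0
```

Call:
arm_command:
  motion: "0.7 -0.14 0 0 0 0 255"

```text
time_s: 39.28
eef_pos: [0.5537, -0.1993, 0.0543]
eef_rot: [[0.981, -0.194, -0.001], [-0.194, -0.981, -0.0], [-0.001, 0.0, -1.0]]
ft_force: [-2.0, -0.1, 0.4]
finger_gap: 0.0001
grip_force: 1.0
```

Call:
arm_command:
  motion: "0.7 -0.14 0 0 0 0 255"

```text
time_s: 39.4
eef_pos: [0.5545, -0.1994, 0.0543]
eef_rot: [[0.981, -0.194, -0.0], [-0.194, -0.981, -0.0], [-0.0, 0.0, -1.0]]
ft_force: [-1.7, -1.1, 1.0]
finger_gap: 0.0003
grip_force: 0.9
```

Call:
arm_command:
  motion: "0.7 -0.14 0 0 0 0 255"

```text
time_s: 39.52
eef_pos: [0.555, -0.1995, 0.0542]
eef_rot: [[0.981, -0.194, -0.001], [-0.194, -0.981, 0.0], [-0.001, 0.0, -1.0]]
ft_force: [-5.2, -0.2, 2.0]
finger_gap: 0.0
grip_force: 2.5
```

Call:
arm_command:
  motion: "0.6 -0.12 0 0 0 0 255"

```text
time_s: 39.65
eef_pos: [0.5551, -0.1996, 0.0542]
eef_rot: [[0.981, -0.194, -0.002], [-0.194, -0.981, 0.0], [-0.002, 0.0, -1.0]]
ft_force: [-8.1, -0.1, 4.0]
finger_gap: -0.0004
grip_force: 3.9
```

Call:
arm_command:
  motion: "0.6 -0.12 0 0 0 0 255"

```text
time_s: 39.78
eef_pos: [0.5553, -0.1996, 0.0542]
eef_rot: [[0.981, -0.194, -0.004], [-0.194, -0.981, 0.001], [-0.004, 0.0, -1.0]]
ft_force: [-11.1, 1.2, 5.1]
finger_gap: -0.0003
grip_force: 5.3
```

Call:
arm_command:
  motion: "0.6 -0.12 0 0 0 0 255"

```text
time_s: 39.9
eef_pos: [0.5554, -0.1997, 0.0541]
eef_rot: [[0.981, -0.194, -0.005], [-0.194, -0.981, 0.001], [-0.005, 0.0, -1.0]]
ft_force: [-14.0, 1.6, 7.4]
finger_gap: -0.0002
grip_force: 6.7
```

The right end has reached a firm stop (stiffness about 5 N per mm commanded). I'll ease off and finish the left end.

Call:
arm_command:
  motion: "-11 2.2 6 0 0 0 255; 9 46 0 0 0 0 255; 9 46 0 0 0 0 255; 9 46 0 0 0 0 255; 9 45 0 0 0 0 255; 0 0 -6 0 0 0 255; 0 0 0 0 0 0 255; 2 -0.4 0 0 0 0 255; 1.2 -0.24 0 0 0 0 255; 1.2 -0.24 0 0 0 0 255; 1.2 -0.24 0 0 0 0 255"

```text
time_s: 41.28
eef_pos: [0.5878, -0.0161, 0.0544]
eef_rot: [[0.981, -0.194, 0.0], [-0.194, -0.981, -0.0], [0.0, 0.0, -1.0]]
ft_force: [-0.1, -0.4, 0.0]
finger_gap: -0.0002
grip_force: 0.0
```

Call:
arm_command:
  motion: "0.8 -0.16 0 0 0 0 255; 0 0 0 0 0 0 255"

```text
time_s: 41.52
eef_pos: [0.5885, -0.0159, 0.0543]
eef_rot: [[0.981, -0.194, -0.0], [-0.194, -0.981, -0.0], [-0.0, 0.0, -1.0]]
ft_force: [0.5, -0.7, 0.3]
finger_gap: -0.0001
grip_force: 0.0
```

Call:
arm_command:
  motion: "0.7 -0.14 0 0 0 0 255"

```text
time_s: 41.65
eef_pos: [0.5892, -0.016, 0.0543]
eef_rot: [[0.981, -0.194, -0.0], [-0.194, -0.981, -0.0], [-0.0, 0.0, -1.0]]
ft_force: [-0.2, -0.8, 0.5]
finger_gap: 0.0003
grip_force: 0.0
```

Call:
arm_command:
  motion: "0.6 -0.12 0 0 0 0 255"

```text
time_s: 41.78
eef_pos: [0.5898, -0.0162, 0.0543]
eef_rot: [[0.981, -0.194, 0.0], [-0.194, -0.981, -0.0], [0.0, 0.0, -1.0]]
ft_force: [0.3, -0.9, 0.8]
finger_gap: 0.0002
grip_force: 0.0
```

Call:
arm_command:
  motion: "0.6 -0.12 0 0 0 0 255"

```text
time_s: 41.9
eef_pos: [0.5904, -0.0163, 0.0543]
eef_rot: [[0.981, -0.194, -0.0], [-0.194, -0.981, -0.0], [-0.0, 0.0, -1.0]]
ft_force: [-1.3, 0.2, 0.4]
finger_gap: -0.0002
grip_force: 0.7
```

Call:
arm_command:
  motion: "0.6 -0.12 0 0 0 0 255"

```text
time_s: 42.02
eef_pos: [0.5907, -0.0163, 0.0543]
eef_rot: [[0.981, -0.194, -0.001], [-0.194, -0.981, 0.0], [-0.001, 0.0, -1.0]]
ft_force: [-2.7, 0.5, 1.1]
finger_gap: 0.0
grip_force: 1.2
```

Call:
arm_command:
  motion: "0.5 -0.1 0 0 0 0 255"

```text
time_s: 42.15
eef_pos: [0.591, -0.0163, 0.0542]
eef_rot: [[0.981, -0.194, -0.002], [-0.194, -0.981, 0.0], [-0.002, -0.0, -1.0]]
ft_force: [-4.9, 1.8, 2.9]
finger_gap: 0.0001
grip_force: 2.7
```

Call:
arm_command:
  motion: "0.5 -0.1 0 0 0 0 255"

```text
time_s: 42.28
eef_pos: [0.5912, -0.0163, 0.0542]
eef_rot: [[0.981, -0.193, -0.002], [-0.193, -0.981, 0.0], [-0.003, 0.0, -1.0]]
ft_force: [-7.6, 1.1, 3.9]
finger_gap: 0.0001
grip_force: 3.9
```

Call:
arm_command:
  motion: "0.4 -0.08 0 0 0 0 255"

```text
time_s: 42.4
eef_pos: [0.5913, -0.0163, 0.0542]
eef_rot: [[0.981, -0.193, -0.003], [-0.193, -0.981, 0.001], [-0.003, 0.0, -1.0]]
ft_force: [-9.3, 2.7, 4.9]
finger_gap: -0.0001
grip_force: 4.7
```

Both ends stop at the same track position (0.583). I'll go back to the right peg, check by touch that it is still home, then make the final press there.

Call:
arm_command:
  motion: "-12 2.4 6 0 0 0 255; -9 -46 0 0 0 0 255; -9 -46 0 0 0 0 255; -9 -46 0 0 0 0 255; -9 -45 0 0 0 0 255; 0 0 -6 0 0 0 255; 0 0 0 0 0 0 255; 3 -0.6 0 0 0 0 255; 2 -0.4 0 0 0 0 255; 1.2 -0.24 0 0 0 0 255; 0 0 0 0 0 0 255"

```text
time_s: 43.78
eef_pos: [0.5508, -0.1983, 0.0544]
eef_rot: [[0.981, -0.193, 0.0], [-0.193, -0.981, -0.0], [0.0, 0.0, -1.0]]
ft_force: [-0.3, 1.0, 0.6]
finger_gap: 0.0
grip_force: 0.0
```

Call:
arm_command:
  motion: "0.8 -0.16 0 0 0 0 255; 0.6 -0.12 0 0 0 0 255"

```text
time_s: 44.02
eef_pos: [0.552, -0.1989, 0.0543]
eef_rot: [[0.981, -0.194, -0.0], [-0.194, -0.981, -0.0], [-0.0, 0.0, -1.0]]
ft_force: [-0.9, -0.2, -1.1]
finger_gap: -0.0002
grip_force: 0.0
```

Call:
arm_command:
  motion: "0.8 -0.16 0 0 0 0 255"

```text
time_s: 44.15
eef_pos: [0.5528, -0.199, 0.0544]
eef_rot: [[0.981, -0.194, 0.0], [-0.194, -0.981, -0.0], [0.0, 0.0, -1.0]]
ft_force: [0.1, 0.6, 0.7]
finger_gap: 0.0002
grip_force: 0.0
```

Call:
arm_command:
  motion: "0.8 -0.16 0 0 0 0 255"

```text
time_s: 44.28
eef_pos: [0.5536, -0.1992, 0.0543]
eef_rot: [[0.981, -0.194, 0.0], [-0.194, -0.981, -0.0], [0.0, 0.0, -1.0]]
ft_force: [0.5, -0.2, 0.1]
finger_gap: 0.0001
grip_force: 0.0
```

Call:
arm_command:
  motion: "0.6 -0.12 0 0 0 0 255"

```text
time_s: 44.4
eef_pos: [0.5542, -0.1993, 0.0543]
eef_rot: [[0.981, -0.194, -0.0], [-0.194, -0.981, -0.0], [-0.0, 0.0, -1.0]]
ft_force: [-0.7, -0.4, 0.8]
finger_gap: -0.0
grip_force: 0.0
```

Call:
arm_command:
  motion: "0.7 -0.14 0 0 0 0 255; 0.6 -0.12 0 0 0 0 255"

```text
time_s: 44.65
eef_pos: [0.555, -0.1995, 0.0542]
eef_rot: [[0.981, -0.194, -0.002], [-0.194, -0.981, 0.0], [-0.002, 0.0, -1.0]]
ft_force: [-5.2, 0.8, 1.8]
finger_gap: 0.0001
grip_force: 2.5
```

Call:
arm_command:
  motion: "0.5 -0.1 0 0 0 0 255"

```text
time_s: 44.78
eef_pos: [0.5551, -0.1996, 0.0542]
eef_rot: [[0.981, -0.194, -0.003], [-0.194, -0.981, 0.0], [-0.003, 0.0, -1.0]]
ft_force: [-7.4, 1.1, 4.5]
finger_gap: 0.0001
grip_force: 3.7
```

Call:
arm_command:
  motion: "0.6 -0.12 0 0 0 0 255; 0 0 0 0 0 0 255; 0 0 0 0 0 0 255; 0 0 0 0 0 0 255; 0 0 0 0 0 0 255; 0 0 0 0 0 0 255; 0 0 0 0 0 0 255"

```text
time_s: 45.65
eef_pos: [0.5552, -0.1996, 0.0542]
eef_rot: [[0.981, -0.194, -0.004], [-0.194, -0.981, 0.001], [-0.004, 0.0, -1.0]]
ft_force: [-7.4, 1.8, 4.7]
finger_gap: -0.0002
grip_force: 4.6
```

Call:
arm_command:
  motion: "0.3 -0.06 0 0 0 0 255; 0 0 0 0 0 0 255"

```text
time_s: 45.9
eef_pos: [0.5553, -0.1996, 0.0541]
eef_rot: [[0.981, -0.194, -0.004], [-0.194, -0.981, 0.001], [-0.005, -0.0, -1.0]]
ft_force: [-11.0, 2.6, 5.1]
finger_gap: 0.0002
grip_force: 5.3
```

Call:
arm_command:
  motion: "0 0 0 0 0 0 255; 0 0 0 0 0 0 255; 0 0 0 0 0 0 255; 0 0 0 0 0 0 255"

```text
time_s: 46.4
eef_pos: [0.5553, -0.1996, 0.0542]
eef_rot: [[0.981, -0.194, -0.004], [-0.194, -0.981, 0.001], [-0.004, -0.0, -1.0]]
ft_force: [-9.7, 1.1, 5.6]
finger_gap: -0.0002
grip_force: 5.3
```

The press was held at about 10 N for over half a second. Now I'll back away, rise and look.

Call:
arm_command:
  motion: "-6 1.2 0 0 0 0 255; -8 2 5 0 0 0 255; -10 25 40 0 0 0 255; -10 35 45 0 0 0 255; -15 30 50 0 0 0 255; 0 0 0 0 0 0 255"

```text
time_s: 47.15
eef_pos: [0.5092, -0.1054, 0.2001]
eef_rot: [[0.981, -0.191, 0.01], [-0.191, -0.982, -0.003], [0.01, 0.001, -1.0]]
ft_force: [-0.3, -0.1, -0.7]
finger_gap: 0.0
grip_force: 0.0
```

```bash
python3 - <<'E'
from h import *
s,c=wrist();print(s['eef_pos'],s['time_s'],s['ft_force'])
cv2.imwrite('pics/w4.png',c['img']);W=cloud(c)
for n,g in(('L',(.6065,-.019)),('R',(.571,-.203))):
    m=(W[...,2]>.059)&(W[...,2]<.072)&(np.hypot(W[...,0]-g[0],W[...,1]-g[1])<.02);P=W[m]
    p=P.mean(0);print(n,m.sum(),p,'s',p[0]*.981-p[1]*.1934)
show(c,['case_holder','back_stop'])
E
```

```text
[ 0.5092 -0.1054  0.2001] 47.15 [-0.3398 -0.1094 -0.664 ]
L 140 [ 0.6065 -0.0187  0.0645] s 0.5985842498832896
R 146 [ 0.5703 -0.203   0.0642] s 0.5987034271507039
case_holder mark_of [([0.4394, 0.1007, 0.0012], 0.78)]
case_holder spot_in [([0.4434, 0.0938, 0.0161], 0.81)]
back_stop mark_of [([0.5726, -0.2042, 0.0618], 0.44)]
back_stop spot_in [([0.5452, -0.125, 0.0512], 0.89), ([0.4347, -0.2944, 0.0098], 0.53)]
```

View pics/w4.png

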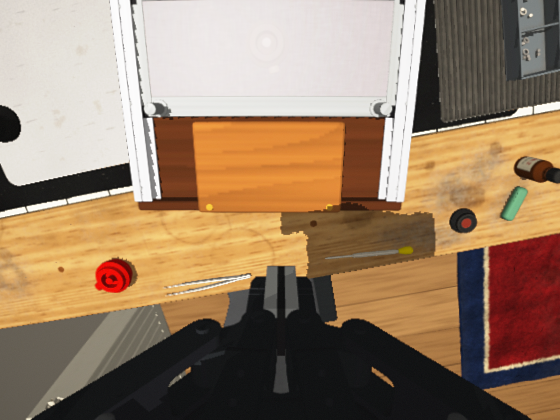

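The cover is square and home: the pegs at (157,108) and (383,108) both sit at s = 0.5986, against 0.598 predicted. The holder shows through the clear cover at (267,42). The tweezers, driver, oil bottle and cup and the red puck in view look untouched.

```bash
python3 -c "
from cell import env
print(env.job_done())"
```

```text
the job is handed in; nothing more can be done
None
```

The job is handed in: the holder stands on the felt in the well, and the cover is home at both ends, with a final press of about 10 N held for over half a second on the right peg; the highest push I read was about 14 N, but force is only reported at the end of each move.

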